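# Isolate the vial chamber and hold its sprung lid at the vent mark

## Task

Air the vial chamber: first flip the red isolator lever fully over to off while the lid is still shut, then lift the chamber's sprung lid until its red index tab stands at the middle of the green band on the curved scale, without swinging it well past the band. The spring pulls the lid shut, so finish with the robot still holding the lid steady there; leave the green band where it is set, leave the switch off, and do not shift the two weights, the timer or the notebook.

Things in the scene. Friction and masses are not known exactly. Their poses are not given: they have to be found in the camera images.
- chamber: fixed vial chamber, white open-topped housing 180 x 180 x 95 mm, grey lid with a clear window; origin at the centre of its underside, z up, front faces its own -x. A curved white scale strip stands on its +y (left) side, centred on the hinge line, radius 172 mm, y 102 to 122 mm, up to about 155 mm above the hinge line.
- lid (a joint): lid angle: 0 shut, grows as the front edge rises, stop at 1.2 rad. It turns about the chamber's own +y axis at the hinge line along the back rim. A spring always pulls it shut (0.42 N m when shut, 0.68 N m at 0.75 rad) besides its weight of 0.25 kg; it takes about 3 to 5 N at the handle, and it falls shut when let go.
- lid_hinge (a point): point on the lid's hinge line, at the middle of the chamber's width, 83 mm behind its centre and 100 mm above its underside; fixed to the chamber
- lid_handle (a point): middle of the lid's black handle, moving with the lid: a round bar 12 mm thick along the chamber's y, 74 mm free between two posts that slant forward and up from the lid's front edge. Shut, it lies 200 mm in front of and 33 mm above the hinge line; front face 27 mm behind it, lid top 28 mm below its axis. Pinch it from above with a finger before and behind; it can turn between them.
- lid_index (a point): tip of the red index tab on the left edge of the lid, 172 mm from the hinge line, beside the scale strip; moves with the lid; its x axis lies in the plane of the lid, pointing to the hinge
- band (a joint): angle at which the green band is set on the scale, 0.35 to 0.75 rad, measured as the lid's angle: the index tab is at the middle of the band when joint lid = joint band. The band covers 0.07 rad each way. It sits stiffly where it is set.
- band_mark (a point): middle of the green band on the curved scale strip, 172 mm from the hinge line, y = 112 mm in the chamber frame; its x axis points to the hinge line, its z axis in the opening direction
- isolator_base: fixed grey isolator box, 70 x 50 x 25 mm, origin at the centre of its underside, z up. Its lever turns about the box's own +y axis, 22 mm above the underside, from its -x side (on, red disc on the box top) to its +x side (off, white disc)
- isolator (a joint): isolator lever angle: 0 = on (leaning to the base's own -x), 1.0 rad = off (leaning to its own +x). It starts at 0 to 0.1. It stays where it is left and moves easily, with friction.
- isolator_tip (a point): centre of the red ball, 26 mm in diameter, at the end of the isolator lever (10 mm steel rod), 80 mm from its pivot; moves with the lever; 92 mm above the worktop when on or off, 102 mm half-way
- weight_brass: pale brass-coloured test weight, 38 mm wide, 48 mm high, origin under its centre; bystander
- weight_steel: grey test weight, 31 mm wide, 40 mm high, origin under its centre; bystander
- timer: small white bench timer, 69 x 69 x 17 mm, origin under its centre; bystander
- notebook: closed blue notebook, 165 x 130 x 12 mm, origin under its centre; bystander
There are look-alikes about, which are no part of the job. What is shaped like the isolator_base but blue is not meant.

How it is judged:
On the way, in this order (a step that is already met when the one before it is completed fails the run):
1. the isolator is off while the lid is still shut (value of joint isolator above 0.85 rad and value of joint lid below 0.06 rad), for 0.2 s.
2. the lid's index tab stands in the green band (angle between the x axis of lid_index and the x axis of band_mark, either way round below 0.085 rad), for 0.5 s.
At the end, for the whole second after the job is handed in: The robot holds the lid (contact force over 1 N) at rest (under 0.05 rad/s) within 0.085 rad of the middle of the green band, and the isolator lever is still off (over 0.85 rad) (angle between the x axis of lid_index and the x axis of band_mark, either way round below 0.085 rad and value of joint lid above 0.25 rad and velocity of joint lid between -0.05 and 0.05 rad/s and value of joint isolator above 0.85 rad and contact force between any of the fingers, the arm and lid above 1 N); the arm keeps its last pose, push and grip.
It fails at once if the lid is lifted (over 0.12 rad) while the isolator is not off (under 0.8 rad) (value of joint lid above 0.12 rad and value of joint isolator below 0.8 rad).
It fails at once if the lid swings more than about 0.2 rad (34 mm at the index tab) past the middle of the band (z of lid_index in the frame of band_mark above 0.034 m).
It fails at once if the green band is shifted by more than 8 mm (distance of band_mark from where it was at the start of the episode above 0.008 m).
It fails at once if a weight, the timer or the notebook is shifted by more than 20 mm (distance of any of weight_brass, weight_steel, timer, notebook from where it was at the start of the episode above 0.02 m).
It also fails if it takes over 43 s, if anything falls off the work surface, if the arm or the gripper's body presses on something with over 40 N, if the wrist force passes 120 N, or if a joint passes its speed limit or range.

## Robot

A 7-joint arm with a two-finger parallel gripper is mounted at the origin on a cart in front of the work surface, level with it; the furniture and walls round the work are solid. World frame = base frame: x ahead of the robot, y to its left, z up, the work surface at z = 0. Lengths are in m, angles in rad, forces in N, time in s.
With the tool pointing down it reaches from about 0.4 to 0.85 m from the base axis. Payload 4.5 kg.
Tool frame: the origin (TCP) lies at the very end of the fingers, on their centre line; the grasp point (between the pads) lies 19 mm behind it; z points along the fingers, x is the direction in which the jaws open and shut, and the axes are right-handed (so a half turn about z gives the same grasp; the last joint's range is limited). The gripper opens to 88 mm and grips with 3 to 60 N. Pads are 18 mm wide; open, the fingers measure 123 mm over their backs; the gripper's body (75 mm by 187 mm) begins 45 mm behind the grasp point.
Start: joints at [-1.178, 0.689, -0.195, 1.565, 0.157, 0.902, -0.215], TCP at [0.219, 0.585, 0.239] pointing down, gripper open.
Joint ranges: [-3.01, 3.01], [-0.46, 2.08], [-1.47, 1.51], [0.13, 2.56], [-1, 4.14], [0.04, 2.09], [-2.66, 2.66]. Speed limits (rad/s): [2.57, 2.57, 3.14, 3.14, 3.14, 3.14, 3.14].

## Interface

Orientations are given as a unit quaternion [x, y, z, w].
In Python, from plant import * gives the robot as it stands.
- The arm moves only by the tool apply_moves, never from a script. Its argument "series" is a list of rows, each an object of numbers: "x", "y", "z": the shift along the tool's x, y, z in units of 80 cm (1.0 is 80 cm); "wx", "wy", "wz": the turn, a rotation vector about the tool's x, y, z in units of pi rad (1.0 is pi rad); "fingers": the opening, from -1 (shut) to 1 (fully open), so that 0 is half open. In form: [{"x": .., "y": .., "z": .., "wx": .., "wy": .., "wz": .., "fingers": ..}, ...]. A call has 1 to 8 rows; each row shifts and turns the pose as measured when the row begins, along the tool's axes as they then stand; what a row does not reach is not made up. A row lasts 1/8 s, in which the tool goes at most 62.5 mm and 10.7 degrees, less where a joint would pass 70% of its speed; a pose out of reach is approached as far as the arm can. A call with a number of a shift or a turn outside -1 to 1 is refused whole. A call with a gripper value outside its range is refused whole. The fingers move at their own pace and stop on an object; "force" is the grip in N (left out, the last holds). Time passes only in rows, so rows that do not move let the fingers close. It gives the time, the measured TCP pose, the force and the opening at its end, in the units of the state.
- get_state(): the state, without advancing time (a new reading comes with each control period).
- snapshot(name): name is "scene" or "top" or "wrist"; returns (picture, depth): 420x560x3 uint8, red, green, blue; 420x560 float32, m along the optical axis (not along the pixel's ray), 0 where there is no reading.
- camera_model(name): a dict with "camera_matrix" (3x3 intrinsics, pixels), "dist_coeffs" ([k1, k2, p1, p2, k3] as OpenCV has them; the pictures are not rectified), "world_from_camera" (4x4, takes a point from camera to world coordinates). Camera axes: x right, y up, looking along -z (the intrinsics and any distortion apply to the point x, -y, -z); pixel columns grow to the right and rows downward; lengths in m; the calibration is good to about 2 mm. A picture is of the moment at which its call begins: read the wrist's pose just before it. camera_model takes no time and is no camera call; for the wrist camera it gives the pose at the moment of the call.
- finish_job(): hands the job in, once; it reports no verdict.
The state is a dict: "clock": time; "q": joint angles; "qd": joint speeds; "joint_torque": joint torques, N m; "tool_pos": TCP position; "eef_rot": TCP orientation; "contact_force": force on the tool from outside, world axes, zero at the start; "moment": the same for the moment, N m; "opening": opening from 0.0 (shut) to 1.0 (fully open).
Only numpy, scipy, OpenCV 4.12 (cv2) and the standard library are available. Lean on these libraries where they do the work, as an engineer would, in place of code of your own. Each camera call takes 0.05 s, during which the arm holds its last target. There are 200 camera calls.

## Working session

There is one attempt and no reset: what is moved stays moved. The work goes in short steps, Python scripts to look and compute and a tool call to move; the robot and the scene stay as the last step left them, time stands still between calls to the robot, and variables do not carry over. Pictures are saved under pics/ and viewed, about 8 in all and at most 12, crops included, and the job is handed in when it is done.

Besides the shell and the picture viewer there is one more tool, called as name(argument=value, ...), one argument or row to a line, values as JSON. apply_moves: Moves the arm, as the interface text tells. Its arguments: {"type":"object","properties":{"series":{"type":"array","items":{"type":"object","properties":{"x":{"type":"number"},"y":{"type":"number"},"z":{"type":"number"},"wx":{"type":"number"},"wy":{"type":"number"},"wz":{"type":"number"},"fingers":{"type":"number"}}}},"force":{"type":"number"}},"required":["series"]}

```bash
mkdir -p pics; ls; python3 - <<'E'
from plant import *
import cv2,numpy as np
np.set_printoptions(precision=4,suppress=True)
print(get_state())
ims=[]
for n in ("scene","top"):
    p,d=snapshot(n); m=camera_model(n); np.savez(f"{n}.npz",p=p,d=d,K=m["camera_matrix"],D=m["dist_coeffs"],T=m["world_from_camera"])
    cv2.imwrite(f"pics/{n}1.png",p[:,:,::-1]); print(m)
E
```

```text
pics
{'clock': 0.0, 'q': array([-1.1782,  0.69  , -0.1945,  1.5664,  0.1573,  0.9025, -0.2151]), 'qd': array([-0.0004, -0.0007,  0.0008,  0.0013, -0.0008, -0.0003, -0.0003]), 'joint_torque': array([ -0.0001, -52.7552,  -1.2671, -15.3426,  -0.0527,   0.0064,
         0.0002]), 'tool_pos': array([0.2193, 0.5846, 0.2379]), 'eef_rot': array([ 0.8219,  0.5696, -0.0007,  0.0006]), 'contact_force': array([ 0.0381, -0.4817,  0.6684]), 'moment': array([-0.0259, -0.0146, -0.0181]), 'opening': 1.000149305637613}
{'camera_matrix': array([[395.2079,   0.    , 278.429 ],
       [  0.    , 395.2079, 213.0356],
       [  0.    ,   0.    ,   1.    ]]), 'dist_coeffs': array([0.0049, 0.    , 0.    , 0.    , 0.    ]), 'world_from_camera': array([[ 0.7768,  0.4536, -0.4368,  0.104 ],
       [-0.6298,  0.5563, -0.5421, -0.6097],
       [-0.0029,  0.6962,  0.7178,  0.8506],
       [ 0.    ,  0.    ,  0.    ,  1.    ]])}
{'camera_matrix': array([[405.2906,   0.    , 284.1976],
       [  0.    , 405.2906, 202.7067],
       [  0.    ,   0.    ,   1.    ]]), 'dist_coeffs': array([-0.0587,  0.    ,  0.    ,  0.    ,  0.    ]), 'world_from_camera': array([[-0.0271,  0.9972, -0.0702,  0.4662],
       [-0.9996, -0.027 ,  0.0027, -0.0361],
       [ 0.0008,  0.0702,  0.9975,  1.0423],
       [ 0.    ,  0.    ,  0.    ,  1.    ]])}
```

View pics/scene1.png

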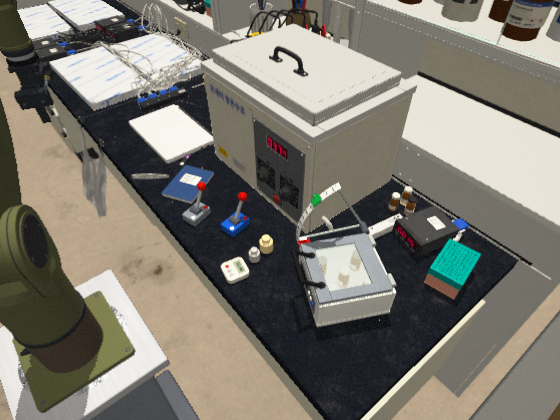

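View pics/top1.png

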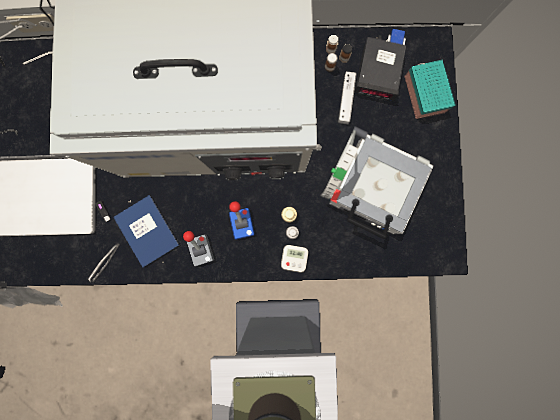

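The scene picture shows the grey isolator near (197,212), with its ball at (202,186). The blue look-alike is near (236,225), and the chamber is at (345,275) with its green band at (317,200). In the top picture the grey isolator is at (200,250), its ball is at (188,237), and the chamber handle is near (372,218). I'll measure next.

```bash
cat > h.py <<'E'
import cv2,numpy as np
np.set_printoptions(precision=4,suppress=True)
def load(n): return np.load(f"{n}.npz")
def rays(c,uv):
    n=cv2.undistortPoints(np.float64(uv).reshape(-1,1,2),c["K"],c["D"]).reshape(-1,2)
    d=np.c_[n[:,0],-n[:,1],-np.ones(len(n))]
    return c["T"][:3,3],d@c["T"][:3,:3].T          # unit optical depth
def plane(c,uv,z):
    o,d=rays(c,uv); return o+d*((z-o[2])/d[:,2])[:,None]
def cloud(c,uv):
    uv=np.int32(uv).reshape(-1,2); o,d=rays(c,uv); return o+d*c["d"][uv[:,1],uv[:,0]][:,None]
def tri(c1,p1,c2,p2):
    o1,d1=rays(c1,p1);o2,d2=rays(c2,p2);d1=d1[0];d2=d2[0]
    s=np.linalg.lstsq(np.c_[d1,-d2],o2-o1,rcond=None)[0]
    a,b=o1+d1*s[0],o2+d2*s[1]; return (a+b)/2,np.linalg.norm(a-b)
def project(c,P):
    T=np.linalg.inv(c["T"]); q=np.atleast_2d(P)@T[:3,:3].T+T[:3,3]; q=q*[1,-1,-1]
    return cv2.projectPoints(q,np.zeros(3),np.zeros(3),c["K"],c["D"])[0].reshape(-1,2)
def blobs(c,lo,hi,minA=8):
    hsv=cv2.cvtColor(c["p"],cv2.COLOR_RGB2HSV); m=cv2.inRange(hsv,lo,hi)
    if lo[0]==0: m|=cv2.inRange(hsv,(172,lo[1],lo[2]),(180,hi[1],hi[2]))
    k,l,s,ce=cv2.connectedComponentsWithStats(m)
    out=[]
    for i in range(1,k):
        if s[i,4]>=minA:
            uv=np.argwhere(l==i)[:,::-1]; out.append((ce[i],s[i,4],np.median(cloud(c,uv),0)))
    return out
E
python3 - <<'E'
from h import *
for n in("scene","top"):
    c=load(n)
    for nm,lo,hi in(("red",(0,150,90),(8,255,255)),("green",(45,120,60),(75,255,255))):
        print(n,nm); 
        for b in blobs(c,lo,hi,6): print("  ",*b)
    r={"scene":(290,170,400,330),"top":(310,110,450,250)}[n]
    cr=c["p"][r[1]:r[3],r[0]:r[2],::-1]
    r2={"scene":(160,165,270,260),"top":(170,220,260,275)}[n]
    a=cv2.resize(cr,None,fx=4,fy=4,interpolation=cv2.INTER_CUBIC)[:600]
    cv2.imwrite(f"pics/{n}_c.png",a)
c=load("top");
print(cloud(c,[(356,203),(390,215),(372,210),(386,220)]))
E
```

```text
scene red
   [303.5652   3.913 ] 23 [1.2741 0.674  0.2888]
   [306.4444  26.2222] 9 [1.0897 0.4509 0.3066]
   [323.3902  31.0488] 41 [1.1321 0.4086 0.2951]
   [269.5588 141.7941] 34 [0.6111 0.0543 0.2518]
   [274.6786 145.4643] 28 [0.6115 0.0339 0.2518]
   [281.8378 150.7027] 37 [0.6115 0.007  0.2524]
   [201.0635 185.6984] 63 [0.4597 0.1804 0.0981]
   [242.0294 195.9412] 68 [0.5253 0.073  0.098 ]
   [275.7917 197.625 ] 24 [0.6083 0.0286 0.076 ]
   [205.     206.6667] 9 [0.4539 0.1716 0.0254]
   [244.2857 217.4286] 7 [0.5186 0.0608 0.0252]
   [401.6286 232.1429] 35 [ 0.8149 -0.2658  0.0354]
   [303.625 241.175] 40 [ 0.548  -0.1582  0.1008]
   [410.2632 241.4737] 19 [ 0.8068 -0.3006  0.0347]
scene green
   [315.4337 199.5542] 83 [ 0.582  -0.1532  0.2196]
top red
   [364.7273  91.    ] 11 [ 0.8176 -0.252   0.0356]
   [371.6429  92.4286] 14 [ 0.8143 -0.2702  0.0337]
   [383.0769  94.8462] 13 [ 0.8073 -0.2997  0.0344]
   [253.6667 173.2222] 9 [0.6078 0.0343 0.0741]
   [335.2424 195.5455] 66 [ 0.5464 -0.1579  0.1024]
   [234.2292 206.1979] 96 [0.5276 0.0777 0.1022]
   [244.3846 211.6154] 13 [0.5172 0.0624 0.0269]
   [188.0745 235.8511] 94 [0.4611 0.1857 0.1024]
   [201.1333 238.4667] 15 [0.4547 0.1716 0.0276]
   [287.25  263.625] 8 [ 0.385  -0.0418  0.0174]
top green
   [338.3162 172.7949] 117 [ 0.5827 -0.1519  0.2207]
[[ 0.5267 -0.2045  0.1099]
 [ 0.4969 -0.2833  0.1063]
 [ 0.5097 -0.2422  0.1043]
 [ 0.4854 -0.2715  0.1137]]
```

View pics/top_c.png

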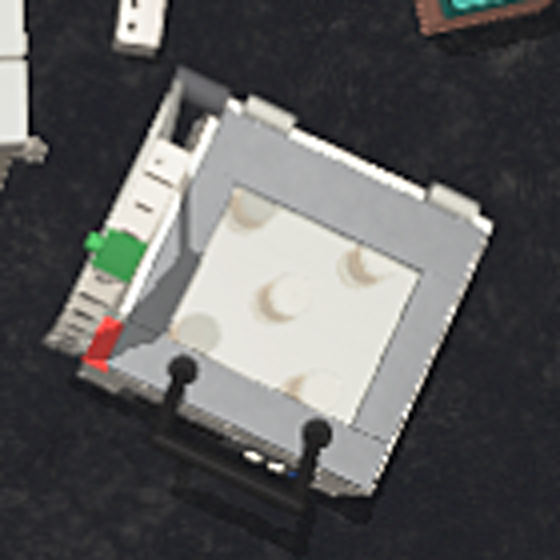

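View pics/scene_c.png

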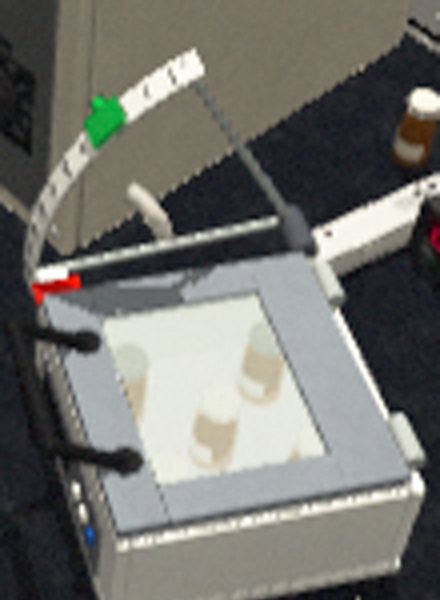

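The top crop shows the shut lid with the red tab at crop (103,343), the green band at (120,255) and the handle bar running from about (165,437) to (305,500). In the scene crop the bar runs from about (20,330) to (45,445). The lid corners are clear in both.

```bash
python3 - <<'E'
from h import *
t,s=load("top"),load("scene")
T=lambda x,y:[310+x/4,110+y/4]; S=lambda x,y:[290+x/4,170+y/4]
C=plane(t,[T(232,100),T(490,225),T(370,492),T(85,372)],0.1); print("lid corners BL BR FR FL",C,"depth",cloud(t,[T(236,112),T(478,225),T(365,480)])[:,2])
ry=C[0]-C[1]+C[3]-C[2]; print("yaw from edges",np.arctan2(-ry[0],ry[1]), np.linalg.norm(C[0]-C[1]),np.linalg.norm(C[0]-C[3]))
for a,b in ((T(163,437),S(20,330)),(T(300,498),S(45,447))): print("handle end",*tri(t,[a],s,[b]))
print("ball",*tri(t,[(188.07,235.85)],s,[(201.06,185.7)]))
print("band",*tri(t,[(338.3,172.8)],s,[(315.4,199.55)])); print("tab",*tri(t,[(335.2,195.5)],s,[(303.6,241.2)]))
# isolator box: grey points above table near it
uv=np.stack(np.meshgrid(np.arange(170,240),np.arange(222,275)),-1).reshape(-1,2)
P=cloud(t,uv); k=(P[:,2]>.019)&(P[:,2]<.032)
r=cv2.minAreaRect(np.float32(P[k,:2]*1000)); print("box top",r,P[k].mean(0))
hsv=cv2.cvtColor(t["p"],cv2.COLOR_RGB2HSV)[uv[:,1],uv[:,0]]
w=k&(hsv[:,1]<40)&(hsv[:,2]>190); print("white",w.sum(),P[w].mean(0))
cv2.imwrite("pics/iso.png",np.hstack([cv2.resize(t["p"][215:275,165:265,::-1],None,fx=4,fy=4),cv2.resize(s["p"][170:230,160:260,::-1],None,fx=4,fy=4)]))
E
```

```text
lid corners BL BR FR FL [[ 0.6879 -0.2415  0.1   ]
 [ 0.6095 -0.3918  0.1   ]
 [ 0.4543 -0.3125  0.1   ]
 [ 0.5289 -0.1484  0.1   ]] depth [0.1057 0.0942 0.105 ]
yaw from edges -0.4527727021908115 0.16957266057859238 0.1842626331337829
handle end [ 0.4903 -0.1883  0.1308] 0.003129945421042324
handle end [ 0.4505 -0.2614  0.1335] 0.005034979283631717
ball [0.4618 0.1884 0.0922] 0.0012227164163941655
band [ 0.583  -0.1513  0.2168] 0.00028102680889495333
tab [ 0.5465 -0.1583  0.1016] 0.0010331118421548656
box top ((440.0635681152344, 136.18563842773438), (70.90181732177734, 141.64854431152344), 20.544876098632812) [0.4309 0.1584 0.0261]
white 84 [0.4219 0.1735 0.0261]
```

View pics/iso.png

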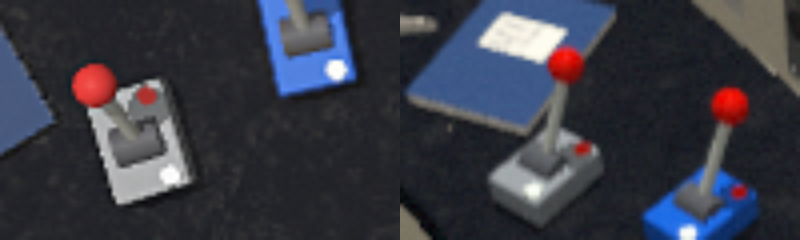

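The isolator crop shows the grey box with the lever leaning to the red disc at crop (147,96). The white disc at (170,175) lies towards the robot, so off is the direction (-0.97,-0.25). I'll turn the tool square to that and close the fingers.

apply_moves(
  series=[
    {"wz": -0.05,"fingers": -1},
    {"wz": -0.05,"fingers": -1},
    {"wz": -0.05,"fingers": -1},
    {"wz": -0.05,"fingers": -1},
  ],
  force=20,
)

```text
schema error: expected keys x, y, z, wx, wy, wz, fingers
```

```bash
cat >> h.py <<'E'
from scipy.spatial.transform import Rotation as R
def to(goal,yaw=None):
    "tool-frame shift (units of 0.8 m) to a world goal, and wz (units of pi) to bring tool x to yaw"
    from plant import get_state
    s=get_state(); r=R.from_quat(s["eef_rot"]); M=r.as_matrix()
    d=np.array(goal)-s["tool_pos"]
    print("clock",s["clock"],"pos",s["tool_pos"],"yaw",np.arctan2(M[1,0],M[0,0]),"z",M[:,2],"F",s["contact_force"],"op",s["opening"])
    print("shift",d@M/0.8,"rows",np.linalg.norm(d)/.0625)
    if yaw is not None: print("wz",-(yaw-np.arctan2(M[1,0],M[0,0]))/np.pi)
E
python3 - <<'E'
from h import *
t=load("top"); a=plane(t,[(201.4,238.8),(207.5,258.75)],0.026); print(a, (a[1]-a[0])/np.linalg.norm(a[1]-a[0]))
to([.507,.200,.18])
E
```

```text
[[0.4528 0.1709 0.026 ]
 [0.4027 0.1564 0.026 ]] [-0.9604 -0.2786  0.    ]
clock 0.1 pos [0.2193 0.5847 0.238 ] yaw 1.212071299072364 z [-0.0005 -0.0016 -1.    ] F [-0.0492  0.3287 -0.1026] op 1.0030064160073184
shift [-0.3239  0.5055  0.0731] rows 7.74137552906486
```

apply_moves(
  series=[
    {"x": 0,"y": 0,"z": 0,"wx": 0,"wy": 0,"wz": -0.051,"fingers": -1},
    {"x": 0,"y": 0,"z": 0,"wx": 0,"wy": 0,"wz": -0.051,"fingers": -1},
    {"x": 0,"y": 0,"z": 0,"wx": 0,"wy": 0,"wz": -0.051,"fingers": -1},
    {"x": 0,"y": 0,"z": 0,"wx": 0,"wy": 0,"wz": -0.051,"fingers": -1},
  ],
  force=20,
)

```text
clock: 0.6
tool_pos: [0.2188, 0.5832, 0.236]
eef_rot: [0.592, 0.806, -0.003, 0.001]
contact_force: [-0.3, 0.5, -0.5]
opening: 0.573
```

```bash
python3 -c "
from h import *
to([.507,.200,.18],1.853)"
```

```text
clock 0.6 pos [0.2188 0.5832 0.236 ] yaw 1.873774509985083 z [-0.0009 -0.0062 -1.    ] F [-0.328   0.5479 -0.5157] op 0.5733583565308576
shift [-0.5642  0.2011  0.0726] rows 7.723036967154541
wz 0.0066127319088758315
```

apply_moves(
  series=[
    {"x": -0.07,"y": 0.025,"z": 0.009,"wx": 0,"wy": 0,"wz": 0,"fingers": -1},
    {"x": -0.07,"y": 0.025,"z": 0.009,"wx": 0,"wy": 0,"wz": 0,"fingers": -1},
    {"x": -0.07,"y": 0.025,"z": 0.009,"wx": 0,"wy": 0,"wz": 0,"fingers": -1},
    {"x": -0.07,"y": 0.025,"z": 0.009,"wx": 0,"wy": 0,"wz": 0,"fingers": -1},
    {"x": -0.07,"y": 0.025,"z": 0.009,"wx": 0,"wy": 0,"wz": 0,"fingers": -1},
    {"x": -0.07,"y": 0.025,"z": 0.009,"wx": 0,"wy": 0,"wz": 0,"fingers": -1},
    {"x": -0.07,"y": 0.025,"z": 0.009,"wx": 0,"wy": 0,"wz": 0,"fingers": -1},
    {"x": -0.07,"y": 0.025,"z": 0.009,"wx": 0,"wy": 0,"wz": 0,"fingers": -1},
  ],
)

```text
clock: 1.6
tool_pos: [0.511, 0.1979, 0.1749]
eef_rot: [0.587, 0.809, -0.003, -0.001]
contact_force: [0.2, 0.0, 0.3]
opening: 0.004
```

```bash
python3 -c "
from h import *
to([.505,.201,.076],1.853)"
```

```text
clock 1.6 pos [0.511  0.1979 0.1749] yaw 1.8860764763655582 z [-0.0053 -0.0026 -1.    ] F [0.1764 0.0002 0.276 ] op 0.0036532880854488604
shift [ 0.0061 -0.0052  0.1236] rows 1.5857860632799265
wz 0.010528569427281679
```

apply_moves(
  series=[
    {"x": 0.003,"y": -0.003,"z": 0.062,"wx": 0,"wy": 0,"wz": 0.01,"fingers": -1},
    {"x": 0.003,"y": -0.003,"z": 0.062,"wx": 0,"wy": 0,"wz": 0,"fingers": -1},
    {"x": 0,"y": 0,"z": 0,"wx": 0,"wy": 0,"wz": 0,"fingers": -1},
  ],
)

```text
clock: 1.98
tool_pos: [0.5098, 0.1915, 0.0725]
eef_rot: [0.607, 0.795, -0.003, 0.001]
contact_force: [-0.3, 0.4, -0.1]
opening: 0.007
```

```bash
python3 - <<'E'
from h import *
from plant import snapshot,camera_model
to(np.array([.4618,.1884,.076])-[.9604*(.076-.022),.2786*(.076-.022),0],1.853)
p,d=snapshot("scene"); cv2.imwrite("pics/push0.png",cv2.resize(p[140:260,120:280,::-1],None,fx=4,fy=4))
E
```

```text
clock 1.975 pos [0.5098 0.1915 0.0725] yaw 1.8374871474566405 z [-0.0028 -0.0065 -1.    ] F [-0.2871  0.4015 -0.121 ] op 0.007327576500125772
shift [ 0.011  -0.1264 -0.0039] rows 1.6250962570739922
wz -0.00493789432746267
```

View pics/push0.png

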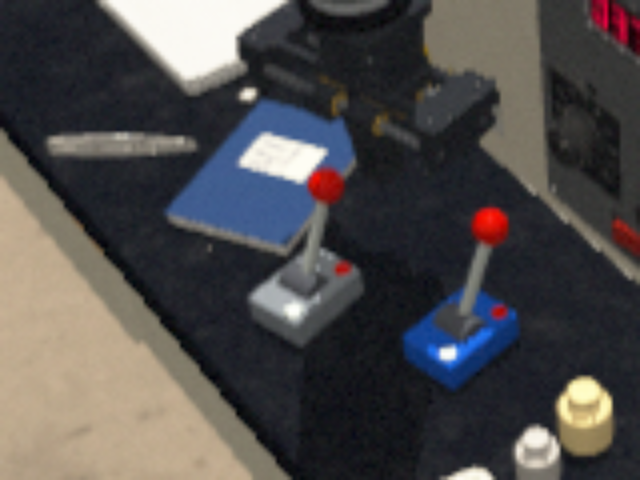

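The picture shows the lever still on, with its ball at crop (326,186) and the gripper body beyond it near (370,100), clear of the notebook and the blue switch. I'll push towards the robot.

apply_moves(
  series=[
    {"x": 0.002,"y": -0.02,"z": 0,"wx": 0,"wy": 0,"wz": 0,"fingers": -1},
    {"x": 0.002,"y": -0.02,"z": 0,"wx": 0,"wy": 0,"wz": 0,"fingers": -1},
    {"x": 0.002,"y": -0.02,"z": 0,"wx": 0,"wy": 0,"wz": 0,"fingers": -1},
    {"x": 0.002,"y": -0.02,"z": 0,"wx": 0,"wy": 0,"wz": 0,"fingers": -1},
    {"x": 0.002,"y": -0.02,"z": 0,"wx": 0,"wy": 0,"wz": 0,"fingers": -1},
  ],
)

```text
clock: 2.65
tool_pos: [0.4403, 0.1856, 0.0851]
eef_rot: [0.606, 0.795, 0.011, 0.007]
contact_force: [1.1, -1.4, -0.4]
opening: 0.002
```

```bash
python3 - <<'E'
from h import *
to(np.array([.4618,.1884,.076])-[.9604*(.076-.022),.2786*(.076-.022),0],1.853)
E
```

```text
clock 2.65 pos [0.4403 0.1856 0.0851] yaw 1.8384684683171866 z [ 0.0242  0.0085 -0.9997] F [ 1.0591 -1.4299 -0.4308] op 0.0024922766946526725
shift [-0.0047 -0.041   0.0103] rows 0.5439703147575989
wz -0.004625530196032483
```

apply_moves(
  series=[
    {"x": -0.002,"y": -0.015,"z": 0.006,"wx": 0,"wy": 0,"wz": 0,"fingers": -1},
    {"x": -0.002,"y": -0.015,"z": 0.006,"wx": 0,"wy": 0,"wz": 0,"fingers": -1},
    {"x": 0,"y": -0.012,"z": 0.002,"wx": 0,"wy": 0,"wz": 0,"fingers": -1},
    {"x": 0,"y": 0,"z": 0,"wx": 0,"wy": 0,"wz": 0,"fingers": -1},
  ],
)

```text
clock: 3.15
tool_pos: [0.4143, 0.1793, 0.0812]
eef_rot: [0.605, 0.796, 0.02, 0.011]
contact_force: [0.6, 0.4, -0.5]
opening: 0.004
```

```bash
python3 - <<'E'
from h import *
from plant import snapshot,camera_model
to(np.array([.4618,.1884,.076])-[.9604*(.076-.022),.2786*(.076-.022),0],1.853)
B=[]
for n in("scene","top"):
    p,d=snapshot(n); m=camera_model(n); c=dict(p=p,d=d,K=m["camera_matrix"],D=m["dist_coeffs"],T=m["world_from_camera"])
    for b in blobs(c,(0,150,90),(8,255,255),6):
        if np.linalg.norm(b[2][:2]-[.42,.18])<.08: print(n,*b)
E
```

```text
clock 3.15 pos [0.4143 0.1793 0.0812] yaw 1.8430139753746992 z [ 0.0413  0.0189 -0.999 ] F [ 0.5729  0.3687 -0.4782] op 0.00414863058278796
shift [-0.0057 -0.0075  0.0061] rows 0.1435446703204549
wz -0.003178650361908009
scene [182.6528 200.4306] 72 [0.3882 0.1605 0.0981]
scene [205.3636 206.6364] 11 [0.4555 0.1713 0.0251]
top [201.1333 238.4667] 15 [0.4547 0.1714 0.0272]
```

apply_moves(
  series=[
    {"x": 0,"y": -0.008,"z": 0,"wx": 0,"wy": 0,"wz": 0,"fingers": -1},
    {"x": 0,"y": 0,"z": 0,"wx": 0,"wy": 0,"wz": 0,"fingers": -1},
    {"x": 0,"y": 0.02,"z": 0,"wx": 0,"wy": 0,"wz": 0,"fingers": -1},
    {"x": 0,"y": 0.03,"z": -0.05,"wx": 0,"wy": 0,"wz": 0,"fingers": -1},
    {"x": 0,"y": 0,"z": -0.07,"wx": 0,"wy": 0,"wz": 0,"fingers": -1},
    {"x": 0,"y": 0,"z": -0.07,"wx": 0,"wy": 0,"wz": 0.055,"fingers": 0},
    {"x": 0,"y": 0,"z": -0.07,"wx": 0,"wy": 0,"wz": 0.055,"fingers": 0},
    {"x": 0,"y": 0,"z": 0,"wx": 0,"wy": 0,"wz": 0.055,"fingers": 0},
  ],
)

```text
clock: 4.25
tool_pos: [0.4385, 0.1845, 0.2968]
eef_rot: [0.793, 0.609, 0.02, 0.004]
contact_force: [0.7, -0.5, 0.4]
opening: 0.32
```

apply_moves(
  series=[
    {"x": 0,"y": 0,"z": 0,"wx": 0,"wy": 0,"wz": 0.058,"fingers": 0},
    {"x": 0,"y": 0,"z": 0,"wx": 0,"wy": 0,"wz": 0.058,"fingers": 0},
    {"x": 0,"y": 0,"z": 0,"wx": 0,"wy": 0,"wz": 0.058,"fingers": 0},
    {"x": 0,"y": 0,"z": 0,"wx": 0,"wy": 0,"wz": 0.058,"fingers": 0},
    {"x": 0,"y": 0,"z": 0,"wx": 0,"wy": 0,"wz": 0.058,"fingers": 0},
    {"x": 0,"y": 0,"z": 0,"wx": 0,"wy": 0,"wz": 0.058,"fingers": 0},
    {"x": 0,"y": 0,"z": 0,"wx": 0,"wy": 0,"wz": 0.058,"fingers": 0},
    {"x": 0,"y": 0,"z": 0,"wx": 0,"wy": 0,"wz": 0.058,"fingers": 0},
  ],
)

```text
clock: 5.25
tool_pos: [0.4326, 0.1819, 0.2959]
eef_rot: [0.995, -0.095, 0.013, -0.009]
contact_force: [-0.2, 0.3, 0.1]
opening: 0.502
```

```bash
python3 - <<'E'
from h import *
from plant import *
print(get_state()["q"])
to([.44,-.20,.30],-.48)
for n in("scene","top"):
    p,d=snapshot(n); m=camera_model(n); c=dict(p=p,d=d,K=m["camera_matrix"],D=m["dist_coeffs"],T=m["world_from_camera"])
    for b in blobs(c,(0,150,90),(8,255,255),6):
        if np.linalg.norm(b[2][:2]-[.42,.18])<.08: print(n,*b)
E
```

```text
[-0.5208  0.3923  0.0357  1.9736 -0.0211  0.7454 -0.6634]
clock 5.25 pos [0.4326 0.1819 0.2959] yaw -0.19088802290328888 z [ 0.0268  0.015  -0.9995] F [-0.2382  0.2505  0.1226] op 0.5020077128169945
shift [ 0.0997  0.4668 -0.0121] rows 6.1118852936277115
wz 0.09202720052402481
scene [182. 201.] 69 [0.3865 0.1603 0.0977]
scene [205.3636 206.6364] 11 [0.4562 0.1727 0.0233]
top [201.1333 238.4667] 15 [0.4547 0.1711 0.0281]
top [197.4286 267.2637] 91 [0.389  0.1657 0.1023]
```

The isolator is off: the ball travelled 75 mm of 76. Next I'll move above the handle.

apply_moves(
  series=[
    {"x": 0.015,"y": 0.068,"z": 0,"wx": -0.006,"wy": -0.0075,"wz": 0,"fingers": 0},
    {"x": 0.015,"y": 0.068,"z": 0,"wx": 0,"wy": 0,"wz": 0,"fingers": 0},
    {"x": 0.015,"y": 0.068,"z": 0,"wx": 0,"wy": 0,"wz": 0,"fingers": 0},
    {"x": 0.015,"y": 0.068,"z": 0,"wx": 0,"wy": 0,"wz": 0,"fingers": 0},
    {"x": 0.015,"y": 0.068,"z": 0,"wx": 0,"wy": 0,"wz": 0,"fingers": 0},
    {"x": 0.015,"y": 0.068,"z": 0,"wx": 0,"wy": 0,"wz": 0,"fingers": 0},
    {"x": 0,"y": 0,"z": 0,"wx": 0,"wy": 0,"wz": 0.046,"fingers": 0},
    {"x": 0,"y": 0,"z": 0,"wx": 0,"wy": 0,"wz": 0.046,"fingers": 0},
  ],
)

```text
clock: 6.35
tool_pos: [0.4466, -0.1617, 0.2934]
eef_rot: [0.975, -0.221, -0.002, -0.001]
contact_force: [-0.6, 0.9, -0.2]
opening: 0.498
```

```bash
python3 - <<'E'
from h import *
from plant import *
to([.47,-.225,.30],-.48)
m=camera_model("wrist"); p,d=snapshot("wrist"); np.savez("w1.npz",p=p,d=d,K=m["camera_matrix"],D=m["dist_coeffs"],T=m["world_from_camera"])
cv2.imwrite("pics/w1.png",p[:,:,::-1]); print(m["world_from_camera"])
c=load("w1"); print(project(c,[[.4903,-.1883,.1308],[.4505,-.2614,.1335],[.4704,-.2249,.132]]))
E
```

```text
clock 6.35 pos [ 0.4466 -0.1617  0.2934] yaw -0.4456382000715808 z [-0.0036  0.0023 -1.    ] F [-0.6277  0.8706 -0.1743] op 0.49783724870081875
shift [ 0.0605  0.0588 -0.0085] rows 1.0846917120056274
wz 0.010937700624285302
[[ 0.9028  0.4144  0.1146  0.4754]
 [-0.43    0.8727  0.2314 -0.1019]
 [-0.0041 -0.2582  0.9661  0.4389]
 [ 0.      0.      0.      1.    ]]
[[325.1996 203.0183]
 [318.5377 274.3872]
 [321.7714 239.7305]]
```

View pics/w1.png

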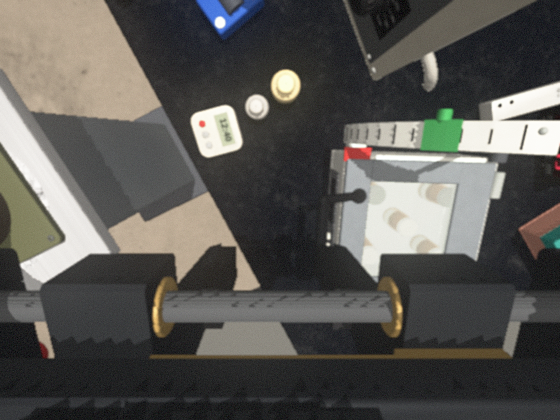

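The wrist picture shows the red tab at (357,153), the green band at (442,135), the lid's back edge from (496,160) to (488,275), and the handle's left post running from (360,195) to (330,198).

```bash
python3 - <<'E'
from h import *
w,t,s=load("w1"),load("top"),load("scene")
a=plane(w,[(496,160),(488,275)],.1); v=a[0]-a[1]; print("back edge",a,"yaw",np.arctan2(-v[0],v[1]))
a=plane(w,[(346,165),(343,250)],.1);v=a[0]-a[1]; print("front edge",a,"yaw",np.arctan2(-v[0],v[1]))
a=plane(w,[(366,183),(455,185)],.1);v=a[1]-a[0]; print("window left edge yaw",np.arctan2(v[1],v[0]))
for nm,lo,hi in(("red",(0,150,90),(8,255,255)),("green",(45,120,60),(75,255,255))):
    for b in blobs(w,lo,hi,40):
        if 340<b[0][0]<470: print(nm,*b)
print("post root",cloud(w,[(360,195)]),"bar end z.133",plane(w,[(329,197)],.133), cloud(w,[(331,197),(329,200),(333,196)]))
hi=cloud(w,np.stack(np.meshgrid(np.arange(318,336),np.arange(190,245)),-1).reshape(-1,2))
k=(hi[:,2]>.118)&(hi[:,2]<.15); q=hi[k]; print("bar pts",k.sum(),q.mean(0),q.min(0),q.max(0))
E
```

```text
back edge [[ 0.6874 -0.2341  0.1   ]
 [ 0.6414 -0.3716  0.1   ]] yaw -0.3227418362397473
front edge [[ 0.5309 -0.166   0.1   ]
 [ 0.4883 -0.2614  0.1   ]] yaw -0.4193104767843599
window left edge yaw -0.4662655203287263
red [356.7626 152.8716] 257 [ 0.5466 -0.1583  0.1012]
green [442.0333 131.7435] 1263 [ 0.5828 -0.1514  0.2203]
post root [[ 0.5312 -0.203   0.1084]] bar end z.133 [[ 0.4964 -0.1834  0.133 ]] [[ 0.4984 -0.1846  0.1317]
 [ 0.495  -0.1857  0.1356]
 [ 0.501  -0.1853  0.1287]]
bar pts 558 [ 0.4829 -0.1994  0.1361] [ 0.4648 -0.2294  0.1235] [ 0.5043 -0.1775  0.1401]
```

```bash
python3 - <<'E'
from h import *
for n,u,v in(("w1",(312,336),(190,245)),("top",(345,395),(205,245)),("scene",(285,312),(240,295))):
    c=load(n); uv=np.stack(np.meshgrid(np.arange(*u),np.arange(*v)),-1).reshape(-1,2)
    P=cloud(c,uv); g=c["p"][uv[:,1],uv[:,0]].max(1)
    k=(P[:,2]>.127)&(P[:,2]<.15)&(g<90); q=P[k]
    f=cv2.fitLine(np.float32(q),cv2.DIST_HUBER,0,.001,.001).ravel()
    s=(q[:,:2]-f[3:5])@f[:2]; e=[f[3:]+f[:3]*x for x in (s.min(),s.max())]
    print(n,k.sum(),"yaw",np.arctan(-f[0]/f[1]),"ends",*e,"mid",(e[0]+e[1])/2)
to([.4705,-.2245,.20],-.46)
E
```

```text
w1 595 yaw -0.5323345 ends [ 0.4646 -0.2281  0.137 ] [ 0.4938 -0.1786  0.1369] mid [ 0.4792 -0.2034  0.1369]
top 267 yaw -0.50847876 ends [ 0.4476 -0.2636  0.1365] [ 0.4942 -0.1801  0.1383] mid [ 0.4709 -0.2218  0.1374]
scene 221 yaw -0.49489278 ends [ 0.4468 -0.2656  0.136 ] [ 0.493  -0.18    0.1358] mid [ 0.4699 -0.2228  0.1359]
clock 6.4 pos [ 0.4465 -0.1621  0.2934] yaw -0.4503971356384242 z [-0.0037  0.0014 -1.    ] F [ 0.5385 -0.6758 -1.7036] op 0.49790313051996826
shift [0.0614 0.0571 0.1166] rows 1.8380622399707567
wz 0.003056686661971577
```

apply_moves(
  series=[
    {"x": 0.031,"y": 0.027,"z": 0.03,"wx": 0,"wy": 0,"wz": 0,"fingers": 0},
    {"x": 0.03,"y": 0.027,"z": 0.045,"wx": 0,"wy": 0,"wz": 0.014,"fingers": 0},
    {"x": 0,"y": 0,"z": 0.035,"wx": 0,"wy": 0,"wz": 0,"fingers": 0},
    {"x": 0,"y": 0,"z": 0,"wx": 0,"wy": 0,"wz": 0,"fingers": 0},
  ],
)

```text
clock: 6.9
tool_pos: [0.4727, -0.2219, 0.203]
eef_rot: [0.972, -0.234, -0.002, -0.002]
contact_force: [-1.1, -0.0, -0.6]
opening: 0.504
```

```bash
python3 - <<'E'
from h import *
from plant import *
to([.470,-.2225,.117],-.495)
E
```

```text
clock 6.9 pos [ 0.4727 -0.2219  0.203 ] yaw -0.4721616541919642 z [-0.0031  0.0039 -1.    ] F [-1.1072 -0.0384 -0.6264] op 0.5039330117010862
shift [-0.0021  0.0025  0.1075] rows 1.376849035631588
wz 0.007269671254781925
```

apply_moves(
  series=[
    {"x": -0.001,"y": 0.0025,"z": 0.054,"wx": 0,"wy": 0,"wz": 0.007,"fingers": 0},
    {"x": -0.001,"y": 0,"z": 0.04,"wx": 0,"wy": 0,"wz": 0,"fingers": 0},
    {"x": 0,"y": 0,"z": 0.013,"wx": 0,"wy": 0,"wz": 0,"fingers": 0},
    {"x": 0,"y": 0,"z": 0,"wx": 0,"wy": 0,"wz": 0,"fingers": 0},
  ],
)

```text
clock: 7.4
tool_pos: [0.4741, -0.2222, 0.1201]
eef_rot: [0.971, -0.239, 0.002, -0.002]
contact_force: [-0.8, 0.6, 0.6]
opening: 0.501
```

```bash
python3 - <<'E'
from h import *
from plant import *
to([.470,-.2225,.117],-.495)
E
```

```text
clock 7.4 pos [ 0.4741 -0.2222  0.1201] yaw -0.4821308057360738 z [ 0.0053  0.0031 -1.    ] F [-0.8075  0.5652  0.5823] op 0.5005326167072139
shift [-0.0043  0.0027  0.0039] rows 0.08210012951977388
wz 0.004096391761427436
```

apply_moves(
  series=[
    {"x": -0.003,"y": 0.0015,"z": 0.004,"wx": 0,"wy": 0,"wz": 0,"fingers": -0.5},
    {"x": 0,"y": 0,"z": 0,"wx": 0,"wy": 0,"wz": 0,"fingers": -1},
    {"x": 0,"y": 0,"z": 0,"wx": 0,"wy": 0,"wz": 0,"fingers": -1},
    {"x": 0,"y": 0,"z": 0,"wx": 0,"wy": 0,"wz": 0,"fingers": -1},
    {"x": 0,"y": 0,"z": 0,"wx": 0,"wy": 0,"wz": 0,"fingers": -1},
    {"x": 0,"y": 0,"z": 0,"wx": 0,"wy": 0,"wz": 0,"fingers": -1},
  ],
  force=25,
)

```text
clock: 8.15
tool_pos: [0.4707, -0.2215, 0.1197]
eef_rot: [0.971, -0.238, 0.002, -0.002]
contact_force: [-0.7, 1.2, -0.7]
opening: 0.128
```

```bash
python3 - <<'E'
from h import *
from plant import *
s=get_state(); M=R.from_quat(s["eef_rot"]).as_matrix(); p=s["tool_pos"]; print(p,s["contact_force"],"opening mm",s["opening"]*88,"yaw",np.arctan2(M[1,0],M[0,0]))
g=p-.019*M[:,2]; print("grasp pt",g)
yaw=-.49; X=np.array([np.cos(yaw),np.sin(yaw),0]);Y=np.array([-np.sin(yaw),np.cos(yaw),0])
for gz in(.133,g[2]):
    H=np.array([g[0],g[1],0])+.2*X; H[2]=.1
    B=np.array([.583,-.1513,.2168])-H; t=np.array([.5465,-.1583,.1016])-H
    print("band x,y,z,r,ang",B@X,B@Y,B[2],np.hypot(B@X,B[2]),np.arctan2(B[2],-B@X),"tab",t@X,t@Y,t[2],np.arctan2(t[2],-t@X))
E
```

```text
[ 0.4707 -0.2215  0.1197] [-0.7325  1.2351 -0.6742] opening mm 11.26549115426995 yaw -0.4801080647623053
grasp pt [ 0.4706 -0.2216  0.1387]
band x,y,z,r,ang -0.13391898778635333 0.11488008748129805 0.11679999999999999 0.17769787643559912 0.7172243939444545 tab -0.16282975590842463 0.09152591255277993 0.0015999999999999903 0.009825897596758176
band x,y,z,r,ang -0.13391898778635333 0.11488008748129805 0.11679999999999999 0.17769787643559912 0.7172243939444545 tab -0.16282975590842463 0.09152591255277993 0.0015999999999999903 0.009825897596758176
```

apply_moves(
  series=[
    {"x": 0.0035,"y": 0,"z": -0.0174,"wx": 0,"wy": 0,"wz": 0,"fingers": -1},
    {"x": 0.0047,"y": 0,"z": -0.0171,"wx": 0,"wy": 0,"wz": 0,"fingers": -1},
    {"x": 0.006,"y": 0,"z": -0.0167,"wx": 0,"wy": 0,"wz": 0,"fingers": -1},
    {"x": 0.007,"y": 0,"z": -0.0163,"wx": 0,"wy": 0,"wz": 0,"fingers": -1},
    {"x": 0,"y": 0,"z": 0,"wx": 0,"wy": 0,"wz": 0,"fingers": -1},
  ],
)

```text
clock: 8.78
tool_pos: [0.4844, -0.2286, 0.1723]
eef_rot: [0.971, -0.237, -0.0, -0.003]
contact_force: [-0.6, 0.3, -3.8]
opening: 0.128
```

```bash
cat > chk.py <<'E'
from h import *
from plant import *
s=get_state(); M=R.from_quat(s["eef_rot"]).as_matrix(); p=s["tool_pos"]
print(s["clock"],p,s["contact_force"],"op mm",s["opening"]*88,"tilt",M[:,2],"yaw",np.arctan2(M[1,0],M[0,0]))
yaw=-.49; X=np.array([np.cos(yaw),np.sin(yaw),0]);Y=np.array([-np.sin(yaw),np.cos(yaw),0])
H=np.array([.4706,-.2216,0])+.2*X; H[2]=.1
g=p-.0155*M[:,2]-H      # bar sits 13 mm above TCP when z_tcp=.1197
g=p-.0133*M[:,2]-H
print("theta from arm",np.arctan2(g[2],-g@X)-.1635,"r",np.hypot(g[2],g@X))
P={}
for n in("scene","top"):
    im,d=snapshot(n); m=camera_model(n); c=dict(p=im,d=d,K=m["camera_matrix"],D=m["dist_coeffs"],T=m["world_from_camera"])
    cv2.imwrite(f"pics/chk_{n}.png",cv2.resize(im[110:290,260:440,::-1],None,fx=3,fy=3))
    for nm,lo,hi in(("red",(0,150,90),(8,255,255)),("green",(45,120,60),(75,255,255))):
        for b in blobs(c,lo,hi,6):
            if np.linalg.norm(b[2][:2]-[.57,-.16])<.06:
                q=b[2]-H; print(n,nm,b[0],b[1],b[2],"ang",np.arctan2(q[2],-q@X),"r",np.hypot(q[2],q@X)); P[nm,n]=(c,[b[0]])
for nm in("red","green"):
    if (nm,"top") in P and (nm,"scene") in P:
        a,e=tri(*P[nm,"top"],*P[nm,"scene"]); q=a-H; print(nm,"tri",a,e,"ang",np.arctan2(q[2],-q@X),"r",np.hypot(q[2],q@X))
E
python3 chk.py
```

```text
8.775 [ 0.4844 -0.2286  0.1723] [-0.5612  0.2636 -3.8085] op mm 11.268441107924376 tilt [ 0.0004  0.006  -1.    ] yaw -0.4794928892907895
theta from arm 0.27089445506694254 r 0.20336619123134156
top red [338.6825 191.7302] 63 [ 0.5501 -0.1609  0.1444] ang 0.2734059594285178 r 0.16458119375020025
top green [338.3162 172.7949] 117 [ 0.5828 -0.1518  0.2205] ang 0.732900014250649 r 0.18011400632172095
```

apply_moves(
  series=[
    {"x": 0.0074,"y": 0,"z": -0.0147,"wx": 0,"wy": 0,"wz": 0,"fingers": -1},
    {"x": 0.0084,"y": 0,"z": -0.0142,"wx": 0,"wy": 0,"wz": 0,"fingers": -1},
    {"x": 0.0092,"y": 0,"z": -0.0136,"wx": 0,"wy": 0,"wz": 0,"fingers": -1},
    {"x": 0.0101,"y": 0,"z": -0.013,"wx": 0,"wy": 0,"wz": 0,"fingers": -1},
    {"x": 0.0109,"y": 0,"z": -0.0123,"wx": 0,"wy": 0,"wz": 0,"fingers": -1},
    {"x": 0,"y": 0,"z": 0,"wx": 0,"wy": 0,"wz": 0,"fingers": -1},
  ],
)

```text
clock: 9.62
tool_pos: [0.51, -0.2417, 0.2197]
eef_rot: [0.971, -0.237, -0.011, -0.005]
contact_force: [-1.1, 1.3, -5.9]
opening: 0.126
```

```bash
python3 chk.py
```

```text
9.625 [ 0.51   -0.2417  0.2197] [-1.0725  1.3095 -5.8755] op mm 11.12872721989925 tilt [-0.0196  0.0157 -0.9997] yaw -0.4787845573430161
theta from arm 0.544227893919514 r 0.20462417155197948
top red [344.3115 183.0984] 61 [ 0.5653 -0.168   0.1848] ang 0.5394318526938524 r 0.16515010052711243
top green [338.3559 172.8305] 118 [ 0.5828 -0.1519  0.2205] ang 0.7333030041927242 r 0.1800893356528501
```

View pics/chk_scene.png

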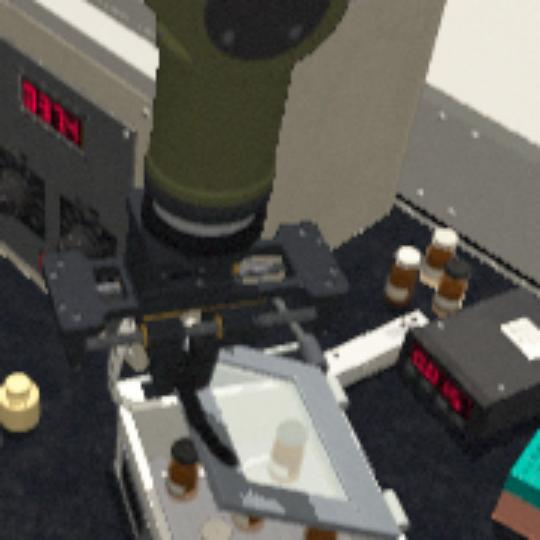

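The picture shows the lid about half open with the gripper on the handle at (195,345). The band is hidden behind the gripper here, so I'm relying on the top camera. I'll go on about 0.16 rad.

apply_moves(
  series=[
    {"x": 0.0102,"y": 0,"z": -0.0113,"wx": 0,"wy": 0,"wz": 0,"fingers": -1},
    {"x": 0.0109,"y": 0,"z": -0.0106,"wx": 0,"wy": 0,"wz": 0,"fingers": -1},
    {"x": 0.0105,"y": 0,"z": -0.0095,"wx": 0,"wy": 0,"wz": 0,"fingers": -1},
    {"x": 0,"y": 0,"z": 0,"wx": 0,"wy": 0,"wz": 0,"fingers": -1},
    {"x": 0,"y": 0,"z": 0,"wx": 0,"wy": 0,"wz": 0,"fingers": -1},
  ],
)

```text
clock: 10.35
tool_pos: [0.5302, -0.252, 0.2437]
eef_rot: [0.971, -0.237, -0.017, -0.007]
contact_force: [-2.7, 2.3, -3.7]
opening: 0.122
```

```bash
python3 chk.py
```

```text
10.35 [ 0.5302 -0.252   0.2437] [-2.655   2.3058 -3.6762] op mm 10.701264634197914 tilt [-0.0292  0.0208 -0.9994] yaw -0.47863737109867527
theta from arm 0.7058737129179982 r 0.20554909508625838
top red [349.2264 175.3396] 53 [ 0.579  -0.1751  0.2079] ang 0.7073424165781709 r 0.16608862742552974
top green [338.3162 172.7949] 117 [ 0.5826 -0.1518  0.2209] ang 0.734019700038302 r 0.18053450269202906
```

View pics/chk_top.png

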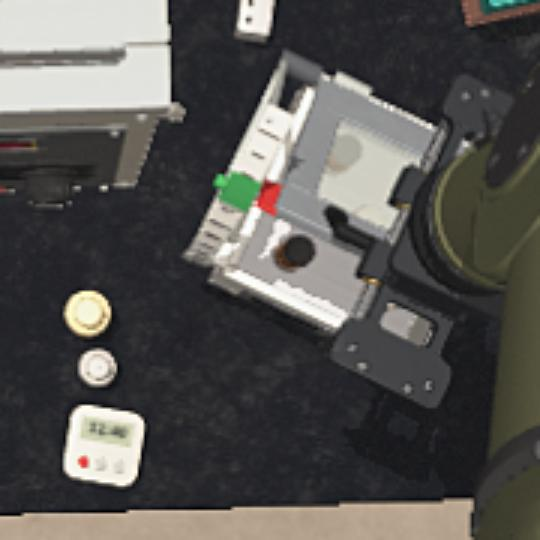

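The top picture shows the red tab at (265,198) directly beside the green band at (240,190), with the weights and timer where they were. I'll hold for 0.6 s and re-check everything.

apply_moves(
  series=[
    {"x": 0,"y": 0,"z": -0.0005,"wx": 0,"wy": 0,"wz": 0,"fingers": -1},
    {"x": 0,"y": 0,"z": 0,"wx": 0,"wy": 0,"wz": 0,"fingers": -1},
    {"x": 0,"y": 0,"z": 0,"wx": 0,"wy": 0,"wz": 0,"fingers": -1},
    {"x": 0,"y": 0,"z": 0,"wx": 0,"wy": 0,"wz": 0,"fingers": -1},
    {"x": 0,"y": 0,"z": 0,"wx": 0,"wy": 0,"wz": 0,"fingers": -1},
  ],
)

```text
clock: 11.08
tool_pos: [0.5301, -0.252, 0.2437]
eef_rot: [0.971, -0.237, -0.017, -0.007]
contact_force: [-2.5, 2.0, -5.1]
opening: 0.126
```

```bash
python3 chk.py; python3 - <<'E'
from h import *
from plant import *
m=camera_model("wrist"); p,d=snapshot("wrist"); c=dict(p=p,d=d,K=m["camera_matrix"],D=m["dist_coeffs"],T=m["world_from_camera"])
for nm,lo,hi in(("red",(0,150,90),(8,255,255)),("green",(45,120,60),(75,255,255))):
    for b in blobs(c,lo,hi,60): print(nm,*b)
p,d=snapshot("top"); m=camera_model("top"); c=dict(p=p,d=d,K=m["camera_matrix"],D=m["dist_coeffs"],T=m["world_from_camera"])
for b in blobs(c,(0,150,90),(8,255,255),6):
    if np.linalg.norm(b[2][:2]-[.42,.18])<.08: print("iso",*b)
print(get_state()["qd"])
E
```

```text
11.075 [ 0.5301 -0.252   0.2437] [-2.5327  2.0181 -5.084 ] op mm 11.118971196133234 tilt [-0.0292  0.0207 -0.9994] yaw -0.4786089951868928
theta from arm 0.7055495052877084 r 0.20555229355888158
top red [349.2264 175.3396] 53 [ 0.5789 -0.1751  0.207 ] ang 0.7027045568045618 r 0.16555188869561535
top green [338.3162 172.7949] 117 [ 0.5827 -0.1518  0.2203] ang 0.731509628702941 r 0.18003356006472965
red [520.44    82.4367] 300 [ 0.8161 -0.263   0.0342]
red [293.0098  92.3649] 814 [ 0.578  -0.1757  0.2064]
red [522.1316 121.7719] 114 [ 0.8063 -0.3036  0.0345]
green [282.52    37.0424] 1629 [ 0.5848 -0.1507  0.2212]
iso [201.1333 238.4667] 15 [0.4547 0.1718 0.0265]
iso [197.3696 267.2717] 92 [0.3888 0.1657 0.1026]
[ 0.0005 -0.0008  0.0001 -0.     -0.0004  0.0002  0.0002]
```

The lid is steady at about 0.70 rad and the band measures about 0.72–0.73, well within 0.085. The wrist view agrees, the isolator is off, and the pull is about 5 N. I'm handing in.

```bash
python3 -c "
from plant import *
print(finish_job())"
```

```text
the job is handed in; nothing more can be done
None
```

The job is handed in at about 11 s of the 43 s allowed, with the robot still holding the lid in the green band; no verdict is reported.

- **Isolator:** I pushed the grey isolator's lever over with closed fingers while the lid was shut. The ball moved 75 mm of the 76 mm possible, and the last top picture still shows it off.
- **Lid:** I pinched the handle and raised the lid along its arc, never going past the band.
    - **Position:** The last checks put the lid at 0.70–0.71 rad, from both the arm pose and the tab seen from above. The green band reads 0.72–0.73 rad, so the gap is at most about 0.03 rad against the 0.085 allowed.
    - **Hold:** The arm's joint speeds are practically zero, the pull on the gripper is about 5 N, and the grip is firm on the bar (11 mm opening on a 12 mm bar).
- **Left alone:** The green band did not move. The two weights and the timer look unmoved by eye in the last top picture. I did not re-check the notebook after the lever push, though nothing came near it.

**Disagreements and gaps:** The band's angle differed slightly by method: 0.717 rad from two views against about 0.73 rad from depth, whose reading includes the band's knob and outer surface. In the scene camera the gripper hid the band at the end, so the final check used only the top and wrist cameras.

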